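# Crack open a sealed dry box

## Robot

A 6-joint arm with a two-finger parallel gripper is mounted at the origin on a cart in front of the work surface, level with it; the furniture and walls round the work are solid. World frame = base frame: x ahead of the robot, y to its left, z up, the work surface at z = 0. Lengths are in m, angles in rad, forces in N, time in s.
With the tool pointing down it reaches from about 0.35 to 0.975 m from the base axis. Payload 4.9 kg.
Tool frame: the origin (TCP) lies midway between the tips of the shut fingers; the grasp point (between the pads) lies 19 mm behind it; z points along the fingers, y is the line along which they close (so a half turn about z gives the same grasp; the last joint's range is limited). The gripper opens to 85 mm and grips with 20 to 120 N. Pads are 22 mm wide; open, the fingers measure 114 mm over their backs; the gripper's body (76 mm by 85 mm) begins 54 mm behind the grasp point. The pads swing forward as they close: fully open they stand 13 mm farther back than shut.
Start: joints at [-1.262, 0.053, 1.613, -0, 1.476, -0.119], TCP at [0.259, -0.569, 0.231] pointing down, gripper open.
Joint ranges: [-3.01, 3.01], [-1.01, 2.22], [0.06, 2.58], [-1.02, 4.17], [0.09, 2.62], [-3.14, 3.14]. Speed limits (rad/s): [2.57, 2.57, 3.14, 3.14, 3.14, 3.14].

## Interface

Orientations are given as a unit quaternion [w, x, y, z].
In Python, from plant import state, grab_frame, job_done, cut_out, place_of gives the robot as it stands.
- The arm moves only by the tool jog_arm, never from a script. Its argument "motion" is text: rows parted by semicolons, each of 7 numbers parted by spaces: the opening in per cent of the stroke, from 0 (shut) to 100 (fully open), then the shift along the tool's x, y, z as a fraction of full scale, then the turn, a rotation vector about the tool's x, y, z as a fraction of full scale. A call has exactly 5 rows; each row is the pose to reach, as a shift and turn from the pose commanded when the call began, along the tool's axes at that moment; what a row does not reach only later rows make up. Full scale, the value 1, is 50 cm for a shift and 1.5 rad for a turn. A row lasts 1/8 s, in which the tool goes at most 62.5 mm and 10.7 degrees, less where a joint would pass 70% of its speed; a pose out of reach is approached as far as the arm can. A call with a number of a shift or a turn outside -1 to 1 is refused whole. A call with a gripper value outside its range is refused whole. The fingers move at their own pace and stop on an object; the grip force is fixed at half the most. Time passes only in rows, so rows that repeat a pose let the fingers close, or fill a call up. It gives the time, the measured TCP pose, the force, the opening and the grip force at its end, in the units of the state.
- state(): the state, without advancing time (a new reading comes with each control period).
- grab_frame(name): name is "side" or "top"; returns a dict with "color" (420x560x3 uint8, red, green, blue), "range_z" (420x560 float32, m along the optical axis (not along the pixel's ray), 0 where there is no reading), "intrinsics" (3x3 intrinsics, pixels), "world_from_camera" (4x4, takes a point from camera to world coordinates). Camera axes: x right, y up, looking along -z (the intrinsics and any distortion apply to the point x, -y, -z); pixel columns grow to the right and rows downward; lengths in m; the calibration is good to about 2 mm. A picture is of the moment at which its call begins.
- job_done(): hands the job in; it is judged then, once.
Trained networks look in the newest picture that a camera, given by its name, has taken for a name from the list of things; names that differ only in an ending like _2 or _b are one class to them, and where a whole thing is asked for, a point or a joint stands for the part that bears it (a point fixed in the world has none). Each returns a list of dicts, best first, with "p" (0 to 1); they miss things now and then, are a little off and sometimes report something else, mostly with a low value. They report only what shows in the picture. A call takes as long as a camera call. They do not tell look-alikes from the thing itself.
- cut_out(camera, thing): "pixels" (420x560 bool, what is visible of it).
- place_of(camera, thing): "at" ([x, y, z] in m, in world coordinates, good to about 4 mm: a listed point, or the origin of a listed thing).
The state is a dict: "time": time; "joint_pos": joint angles; "joint_vel": joint speeds; "joint_efforts": joint torques, N m; "tool_pos": TCP position; "tool_rot": TCP orientation; "contact_force": force on the tool from outside, world axes, zero at the start; "ft_torque": the same for the moment, N m; "gripper_width": opening from 0.0 (shut) to 1.0 (fully open); "grasp_force": force on a finger pad.
Only numpy, scipy, OpenCV 4.12 (cv2) and the standard library are available. Lean on these libraries where they do the work, as an engineer would, in place of code of your own. Each camera call takes 0.05 s, during which the arm holds its last target. There are 200 camera calls.

## Task

Open the little dry box on the bench just a crack to let its air equalise: draw the red-headed lock pin sideways out of the latch and lay it in the V-notches of the pin rest with the lid still shut. Then take the lid by its handle, pull it free of its sticky seal without letting it fly up, and finish holding it by the handle with its front edge raised about 2 cm, still and not let go. Do not drop the pin on the bench, and leave the bottle, the vial and the slide carton where they stand.

Things in the scene. Friction and masses are not known exactly. Their poses are not given: they have to be found in the camera images.
- dry_box: white dry box fixed to the bench, 170 (x) x 190 (y) x 75 mm, black gasket on its rim, clear lid in an aluminium frame (176 x 196 mm, top 92 mm above the bench) hinged at the far side. Origin: centre of the underside; -x is its front, toward the robot. The hinge axis runs along its y at x = +92, z = 78 mm.
- latch (a point): centre of the latch at the box's front right corner (box x = -105, y = -72, z = 62 mm): three steel knuckles in a row along the box's y, 52 mm over all, 19 mm outside, 11 mm bore. The outer two belong to the box, the middle one to the lid; the lock pin through them keeps the lid shut. Axes as the box's.
- lock_pin: loose lock pin, about 35 g: steel shank 8 mm thick, from y = -35 to +35 mm (tip); red head 18 mm thick, from y = -35 to -61 mm. Origin: on the axis, mid-shank; its y is the axis. It starts in the latch with the head clear of the box's right side, and comes out by a straight level pull along its own -y of about 75 mm. Play in the bore 1.5 mm all round.
- pin_rest: grey pin rest fixed to the bench right of the box: foot 50 (x) x 60 (y) x 8 mm, two upright aluminium V-notches (90 degrees, 8 mm thick) at y = -18 and +18 mm, open at the top; V bottom 38 mm, arm tops 53 mm above the bench, arms 42 mm over all. Origin: centre of the underside; a pin laid in the notches lies along its y.
- notch (a point): on the pin rest, midway between the two V-notches, 43.7 mm above the bench: where the middle of the pin's shank comes to lie, the pin's axis along the rest's y (either way round).
- lid: the lid: clear panel in an aluminium frame, 176 x 196 x 14 mm, with its handle and latch knuckle. Origin: on the hinge axis at the far side, mid-width. Axes: the box's when shut; they turn with the lid about y.
- lid_handle (a point): lid handle: round steel bar 12 mm thick, 84 mm long along the box's y, centre 126 mm above the bench when shut, a post at each end, 28 mm clear beneath. Origin: middle of the bar, 142 mm in front of the hinge axis and 48 mm above it (box x = -50, y = +10 mm). Axes: the box's when shut; they turn with the lid.
- lid_hinge (a joint): opening of the lid in rad, 0 shut, growing as the front edge rises (180 mm from the hinge axis: 0.11 rad is 20 mm). With the handle it weighs 0.4 kg. The seal resists the first few mm: 10 to 15 N up at the handle breaks it free, then the pull drops at once to about 3 N. Let go, the lid falls back and comes to lie on its seal lip, at most 0.04 rad open.
- bottle_green: bystander: reagent bottle with green cap, 46 mm wide, 92 mm tall, left of the box. Origin: centre of the underside.
- vial_red: bystander: small vial with red cap, 24 mm wide, 60 mm tall, left of the box. Origin: centre of the underside.
- slide_box: bystander: blue and white carton of slide covers, 78 x 68 x 42 mm, right of the box toward the wall. Origin: centre of the underside.
Not all that is in view belongs to the job. Leave any orange or turquoise look-alike of the pin_rest alone.

How it is judged:
By the outcome, as a careful person would: the job done as asked, in the order asked, and still so for the second after the job is handed in, while the arm keeps its last pose, push and grip.
It also fails if it takes over 51 s, if anything falls off the work surface, if the arm or the gripper's body presses on something with over 40 N, if the wrist force passes 120 N, or if a joint passes its speed limit or range.

## Working session

There is one attempt and no reset: what is moved stays moved. The work goes in short steps, Python scripts to look and compute and a tool call to move; the robot and the scene stay as the last step left them, time stands still between calls to the robot, and variables do not carry over. Pictures are saved under pics/ and viewed, at most 10 in all, crops included, and the job is handed in when it is done.

Besides the shell and the picture viewer there is one more tool, called after ">>>" as name(argument=value, ...) on one line, values as JSON. jog_arm: Moves the arm, as the interface text tells. Shift numbers are shares of 50 cm and turn numbers shares of 1.5 rad, none past 1 either way. Its arguments: {"type":"object","properties":{"motion":{"type":"string"}},"required":["motion"]}

```bash
mkdir -p pics; ls; cat > h.py <<'E'
import numpy as np,cv2
from plant import *
def save(f,n): cv2.imwrite('pics/'+n,cv2.cvtColor(f['color'],cv2.COLOR_RGB2BGR))
def cloud(f):
    K=f['intrinsics'];z=f['range_z'];v,u=np.mgrid[:z.shape[0],:z.shape[1]]
    p=np.stack([(u-K[0,2])/K[0,0]*z,-(v-K[1,2])/K[1,1]*z,-z],-1)
    T=f['world_from_camera'];w=p@T[:3,:3].T+T[:3,3];w[z==0]=np.nan
    return w
def pix(f,P):
    K=f['intrinsics'];q=np.linalg.inv(f['world_from_camera'])@np.r_[P,1]
    return (K[0,0]*q[0]/-q[2]+K[0,2],K[1,1]*-q[1]/-q[2]+K[1,2])
E
python3 - <<'E'
from h import *
for c in('side','top'):
    f=grab_frame(c);save(f,c+'0.png');np.savez(c+'0.npz',**f)
    for t in ['dry_box','latch','lock_pin','pin_rest','notch','lid_handle','bottle_green','vial_red','slide_box']:
        for d in place_of(c,t)[:3]: print(c,t,round(d['p'],2),np.round(d['at'],3),np.round(pix(f,d['at'])))
s=state();print(s)
E
```

```text
pics
side dry_box 0.91 [ 0.581  0.131 -0.001] [239. 237.]
side latch 0.87 [0.478 0.053 0.059] [274. 241.]
side latch 0.68 [ 0.488 -0.227  0.002] [355. 223.]
side lock_pin 0.56 [0.475 0.056 0.064] [274. 241.]
side pin_rest 0.86 [ 0.397 -0.321  0.001] [396. 234.]
side pin_rest 0.78 [ 0.379 -0.212  0.001] [368. 250.]
side pin_rest 0.56 [ 0.487 -0.228  0.007] [356. 222.]
side notch 0.55 [ 0.484 -0.228  0.04 ] [357. 216.]
side notch 0.53 [ 0.378 -0.21   0.042] [369. 242.]
side notch 0.53 [ 0.407 -0.318  0.043] [396. 224.]
side lid_handle 0.83 [0.529 0.138 0.122] [240. 224.]
side bottle_green 0.62 [ 0.581  0.354 -0.002] [169. 260.]
side vial_red 0.42 [ 0.453  0.371 -0.004] [174. 297.]
side slide_box 0.68 [ 0.665 -0.117  0.005] [300. 195.]
side slide_box 0.56 [ 0.582  0.353 -0.   ] [169. 260.]
top dry_box 0.92 [ 0.581  0.13  -0.001] [243. 195.]
top latch 0.82 [0.476 0.05  0.058] [267. 226.]
top lock_pin 0.43 [0.477 0.05  0.061] [267. 226.]
top pin_rest 0.74 [ 0.486 -0.232 -0.001] [354. 224.]
top pin_rest 0.74 [ 0.377 -0.212  0.001] [348. 257.]
top pin_rest 0.63 [ 0.404 -0.322  0.003] [382. 
[... 433 characters left out ...]
'joint_pos': array([-1.26199084e+00,  5.26994317e-02,  1.61287396e+00, -1.01477038e-06,
        1.47599239e+00, -1.18999238e-01]), 'joint_vel': array([-0.00024824, -0.00072908, -0.00064715,  0.0005914 , -0.00037524,
        0.00105146]), 'joint_efforts': array([ 4.36526352e-04, -3.93693566e+01, -3.70475078e+01, -1.42155686e-04,
        5.11163216e-04, -1.65067132e-05]), 'tool_pos': array([ 0.25929534, -0.56866864,  0.2313195 ]), 'tool_rot': array([1.34191185e-05, 9.77209974e-01, 2.12274979e-01, 7.69962793e-07]), 'contact_force': array([ 0.47927374, -0.6231765 ,  0.65167267]), 'ft_torque': array([ 0.02495676, -0.01192073, -0.0192905 ]), 'grasp_force': 0.0, 'gripper_width': 1.0006612436518083}
```

View pics/side0.png

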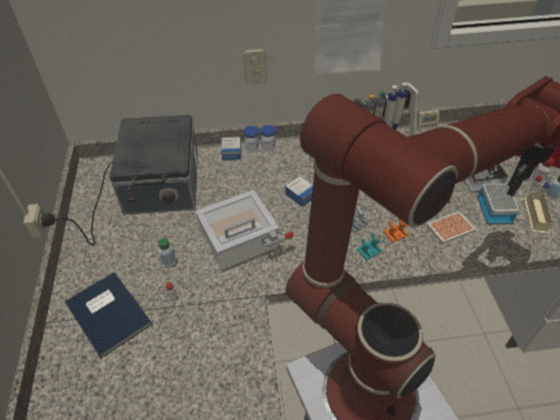

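View pics/top0.png

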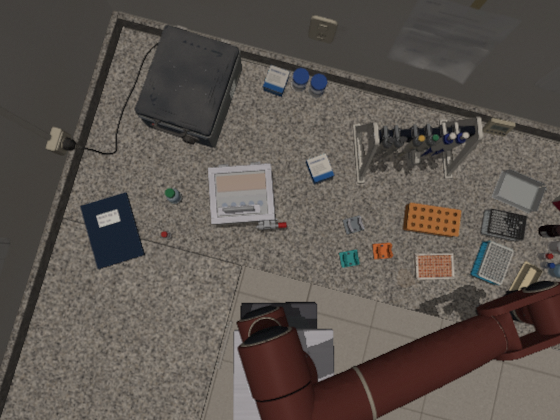

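The grey pin rest is at top (355,224). Its look-alikes are turquoise (348,257) and orange (382,250). The red pin head is at top (283,226) and side (289,235); the vial's red cap (165,235 top) could be mistaken for it. Next I measure yaws and check a close crop.

```bash
python3 - <<'E'
from h import *
fs={c:dict(np.load(c+'0.npz')) for c in('side','top')}
def rect(P):
    r=cv2.minAreaRect((P[:,:2]*1000).astype(np.float32));return [np.round(x,1) for x in r]
for c,f in fs.items():
    w=cloud(f);n=lambda x,y,r:np.hypot(w[...,0]-x,w[...,1]-y)<r
    m=n(.581,.13,.17)&(w[...,2]>.083)&(w[...,2]<.1);print(c,'lid',m.sum(),rect(w[m]))
    m=n(.53,.138,.07)&(w[...,2]>.115)&(w[...,2]<.14);print('handle',m.sum(),rect(w[m]),np.round(np.median(w[m],0),4))
    hsv=cv2.cvtColor(f['color'],cv2.COLOR_RGB2HSV);red=((hsv[...,0]<8)|(hsv[...,0]>172))&(hsv[...,1]>150)
    m=red&n(.476,0,.09)&(w[...,2]>.03);P=w[m];print('head',m.sum(),np.round(P.mean(0),4),np.round(P.min(0),4),np.round(P.max(0),4),rect(P))
    m=n(.486,-.23,.05)&(w[...,2]>.03)&(w[...,2]<.07);P=w[m];print('rest',m.sum(),rect(P),np.round(P[:,2].max(),3))
    m=n(.486,-.23,.05)&(w[...,2]>.004)&(w[...,2]<.07);P=w[m];print('rest all',m.sum(),rect(P))
    m=n(.665,-.119,.07)&(w[...,2]>.03);print('slide',rect(w[m]))
    m=n(.476,.05,.05)&(w[...,2]>.05)&(w[...,2]<.08)&(w[...,0]<.49);print('latch',m.sum(),rect(w[m]))
f=fs['top'];a=cv2.resize(f['color'][190:280,240:400],(800,450),interpolation=cv2.INTER_CUBIC)
cv2.imwrite('pics/crop.png',a[...,::-1])
E
```

```text
side lid 2789 [array([566.3, 133.6]), array([203.3, 196.3]), np.float64(4.3)]
handle 146 [array([525. , 140.1]), array([13.6, 94. ]), np.float64(3.5)] [0.5236 0.142  0.1288]
head 28 [0.4783 0.0071 0.0667] [ 0.472  -0.0031  0.0592] [0.4833 0.0174 0.0713] [array([477.6,   6.8]), array([11.3, 19.8]), np.float64(7.2)]
rest 63 [array([ 479.3, -234. ]), array([34.6, 51.5]), np.float64(50.5)] 0.056
rest all 213 [array([ 473.4, -242.1]), array([64.6, 76.1]), np.float64(64.0)]
slide [array([ 666.3, -116.3]), array([82.1, 75.4]), np.float64(18.9)]
latch 178 [array([479.2,  44.9]), array([23.6, 88.5]), np.float64(2.7)]
top lid 3196 [array([568.6, 133. ]), array([205.4, 196.3]), np.float64(4.1)]
handle 123 [array([524.5, 139.7]), array([12. , 93.2]), np.float64(5.1)] [0.5233 0.1407 0.1305]
head 35 [0.4788 0.0055 0.0684] [ 0.4721 -0.0046  0.0593] [0.4852 0.0174 0.0733] [array([478.6,   6.4]), array([13.1, 22. ]), np.float64(0.0)]
rest 79 [array([ 483.5, -227.2]), array([40.1, 45.7]), np.float64(15.4)] 0.058
rest all 306 [array([ 489.1, -225.7]), array([89. , 93.4]), np.float64(39.5)]
slide [array([ 665.3, -117.9]), array([79.4, 69.6]), np.float64(19.6)]
latch 131 [array([477. ,  43.8]), array([84.6, 22.4]), np.float64(89.9)]
```

View pics/crop.png

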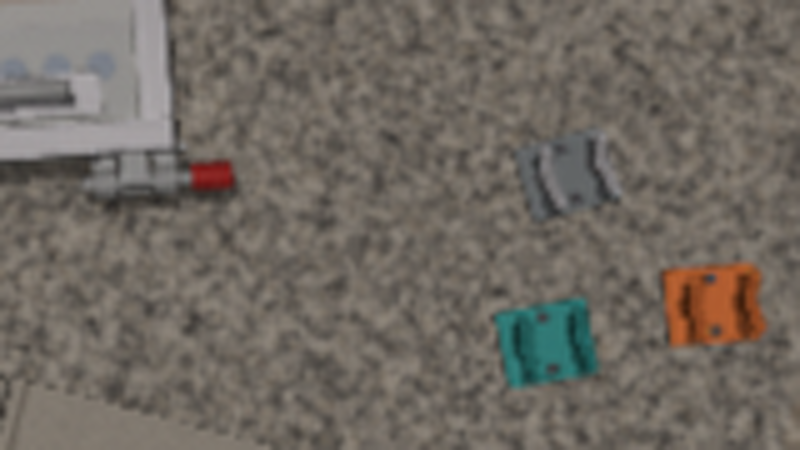

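The crop confirms the choices: pin head at crop (212,176), grey rest at crop (568,175), yawed about 9° more than the box. I'll refine the poses and work out the first move.

```bash
cat >> h.py <<'E'
from scipy.spatial.transform import Rotation as R
def tool():
    s=state();return np.array(s['tool_pos']),R.from_quat(np.roll(s['tool_rot'],-1)),s
def down(yaw,pitch=0): # tool y at world angle yaw, z down; pitch about box y
    c,s_=np.cos(yaw),np.sin(yaw)
    y=np.array([c,s_,0]);z=np.array([0,0,-1.]);x=np.cross(y,z)
    return R.from_rotvec(pitch*np.array([-s_,c,0]))*R.from_matrix(np.stack([x,y,z],1))
def go(P,Rt):
    p,r,s=tool();d=r.inv().apply(np.array(P)-p)/.5;t=(r.inv()*Rt).as_rotvec()/1.5
    print('shift',np.round(d,4),'turn',np.round(t,4),'| tcp',np.round(p,4),'F',np.round(s['contact_force'],1),'w',round(s['gripper_width'],3),'t',round(s['time'],2))
E
python3 - <<'E'
from h import *
from scipy.optimize import minimize
for c in('side','top'):
    f=dict(np.load(c+'0.npz'));w=cloud(f);print(c,'cam',np.round(f['world_from_camera'][:3,3],2))
    ms=[d for d in cut_out(c,'pin_rest')]
    for d in ms:
        m=d['pixels']&(np.hypot(w[...,0]-.486,w[...,1]+.23)<.06)
        if m.sum()>100:
            P=w[m];r=cv2.minAreaRect((P[:,:2]*1000).astype(np.float32));print('rest',round(d['p'],2),m.sum(),np.round(np.r_[r[0],r[1],r[2]],1))
            v,u=np.nonzero(m)
            # model silhouette fit: project foot + arm boxes, IoU
            K=f['intrinsics'];Ti=np.linalg.inv(f['world_from_camera'])
            def bx(x,y,z): return np.array([[a,b,e] for a in x for b in y for e in z])
            parts=[bx((-.025,.025),(-.03,.03),(0,.008))]+[bx((-.021,.021),(y-.004,y+.004),(.008,.03)) for y in(-.018,.018)]+[bx(sx,(y-.004,y+.004),(.03,.053)) for y in(-.018,.018) for sx in((-.021,-.014),(.014,.021))]
            S=4
            big=cv2.resize(m.astype(np.uint8),None,fx=S,fy=S,interpolation=cv2.INTER_NEAREST)
            u0,v0=u.min()*S-40,v.min()*S-40;big=big[v0:v.max()*S+40,u0:u.max()*S+40]
            def cost(q):
                im=np.zeros_like(big)
                for b in parts:
                    p=b@R.from_euler('z',q[2]).as_matrix().T+[q[0],q[1],0]
                    k=p@Ti[:3,:3].T+Ti[:3,3];uv=np.stack([K[0,0]*k[:,0]/-k[:,2]+K[0,2],K[1,1]*k[:,1]/k[:,2]+K[1,2]],1)
                    uv=(uv+.5)*S-[u0,v0]
                    cv2.fillConvexPoly(im,cv2.convexHull(np.round(uv).astype(np.int32)),1)
                return 1-(im&big).sum()/(im|big).sum()
            best=min((minimize(cost,[.486,-.23,a],method='Nelder-Mead',options=dict(initial_simplex=[[.486,-.23,a],[.491,-.23,a],[.486,-.225,a],[.486,-.23,a+.1]])) for a in(.1,.2,.3)),key=lambda o:o.fun)
            print('fit',np.round(best.x,4),np.round(best.fun,3))
    # lid: interior top points; edges by direction
    for yaw in (.065,.073,.08):
        m=(np.hypot(w[...,0]-.581,w[...,1]-.13)<.16)&(w[...,2]>.086)&(w[...,2]<.1)
        q=(w[m][:,:2]-[.581,.1305])@np.array([[np.cos(yaw),-np.sin(yaw)],[np.sin(yaw),np.cos(yaw)]])
        k=abs(q[:,1])<.08;l=abs(q[:,0])<.07
        print('lid',yaw,np.round(np.percentile(q[k,0],[.5,1.5,98.5,99.5]),4),np.round(np.percentile(q[l,1],[.5,1.5,98.5,99.5]),4))
go([.482,.003,.20],down(.073))
E
```

```text
side cam [-0.35  0.38  1.19]
rest 0.61 199 [ 483.7 -240.1   41.4   90.6   52.1]
fit [ 0.4883 -0.2326  0.1519] 0.459
lid 0.065 [-0.1071 -0.0946  0.0822  0.0843] [-0.0931 -0.0911  0.1004  0.1015]
lid 0.073 [-0.1077 -0.0952  0.0825  0.0843] [-0.0933 -0.0909  0.1002  0.1015]
lid 0.08 [-0.1082 -0.0956  0.0827  0.0844] [-0.0934 -0.0912  0.1003  0.1015]
top cam [0.38 0.05 1.58]
rest 0.51 255 [ 483.7 -227.7   46.3   59.2   15.7]
fit [ 0.4843 -0.2276  0.2784] 0.139
lid 0.065 [-0.1066 -0.0938  0.081   0.0845] [-0.0941 -0.0926  0.0991  0.1005]
lid 0.073 [-0.1073 -0.094   0.0809  0.0845] [-0.0939 -0.0927  0.099   0.1004]
lid 0.08 [-0.1077 -0.0943  0.0807  0.0848] [-0.094  -0.0927  0.099   0.1004]
shift [ 0.8796 -0.8555  0.0626] turn [-0.      0.     -0.8107] | tcp [ 0.2593 -0.5687  0.2313] F [ 0.4 -0.3  0. ] w 1.002 t 1.1
```

>>> jog_arm(motion="60 0.17 -0.17 0.0 0 0 -0.12;60 0.26 -0.255 0.0 0 0 -0.24;60 0.35 -0.34 0.0 0 0 -0.36;60 0.44 -0.43 0 0 0 -0.48;60 0.44 -0.43 0 0 0 -0.5")

```text
time: 1.72
tool_pos: [0.3707, -0.2799, 0.2315]
tool_rot: [0.0, 0.831, 0.556, 0.0]
contact_force: [1.6, 0.1, -0.3]
gripper_width: 0.597
grasp_force: 0.0
```

```bash
python3 -c "
from h import *
go([.4805,.0055,.18],down(.073))"
```

```text
shift [ 0.6113 -0.0148  0.103 ] turn [ 6.000e-04  2.000e-04 -3.096e-01] | tcp [ 0.3707 -0.2799  0.2315] F [ 1.6  0.1 -0.3] w 0.597 t 1.73
```

>>> jog_arm(motion="60 0.12 -0.003 0.02 0 0 -0.06;60 0.24 -0.006 0.04 0 0 -0.12;60 0.36 -0.009 0.06 0 0 -0.19;60 0.48 -0.012 0.08 0 0 -0.25;60 0.6 -0.015 0.103 0 0 -0.31")

```text
time: 2.35
tool_pos: [0.4789, 0.0002, 0.1801]
tool_rot: [0.001, 0.68, 0.733, 0.0]
contact_force: [1.1, -0.9, 0.5]
gripper_width: 0.603
grasp_force: 0.0
```

```bash
python3 -c "
from h import *
go([.4805,.0055,.10],down(.073))
go([.4805,.0055,.043],down(.073))"
```

```text
shift [0.0105 0.0037 0.1602] turn [0.0011 0.0004 0.0014] | tcp [4.789e-01 2.000e-04 1.801e-01] F [ 1.1 -0.9  0.5] w 0.603 t 2.35
shift [0.0105 0.0035 0.2742] turn [0.0011 0.0004 0.0014] | tcp [4.789e-01 2.000e-04 1.801e-01] F [ 1.1 -0.9  0.5] w 0.603 t 2.35
```

>>> jog_arm(motion="60 0.0105 0.0037 0.06 0 0 0;60 0.0105 0.0037 0.15 0 0 0;60 0.0105 0.0037 0.22 0 0 0;60 0.0105 0.0037 0.26 0 0 0;60 0.0105 0.0037 0.274 0 0 0")

```text
time: 2.98
tool_pos: [0.4786, 0.0038, 0.0414]
tool_rot: [-0.001, 0.681, 0.732, -0.001]
contact_force: [-0.2, -0.5, -0.1]
gripper_width: 0.599
grasp_force: 0.0
```

```bash
python3 -c "
from h import *
go([.4805,.0055,.043],down(.073))
f=grab_frame('top');a=f['color'][180:260,230:330];save({'color':cv2.resize(a,(800,600),interpolation=cv2.INTER_CUBIC)},'g1.png')"
```

```text
shift [ 0.0032  0.004  -0.0033] turn [-0.0017 -0.0004 -0.0006] | tcp [0.4786 0.0038 0.0414] F [-0.2 -0.5 -0.1] w 0.599 t 2.98
```

View pics/g1.png

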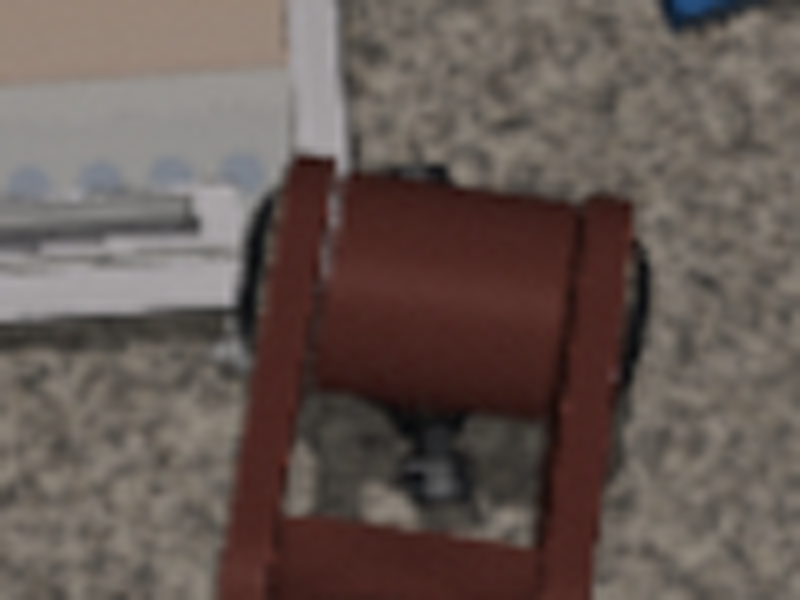

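>>> jog_arm(motion="45 0.002 0.003 -0.002 0 0 0;30 0.002 0.003 -0.002 0 0 0;15 0.002 0.003 -0.002 0 0 0;0 0.002 0.003 -0.002 0 0 0;0 0.002 0.003 -0.002 0 0 0")

```text
time: 3.65
tool_pos: [0.4821, 0.0046, 0.0449]
tool_rot: [0.001, 0.681, 0.732, 0.001]
contact_force: [1.0, 0.3, 5.4]
gripper_width: 0.187
grasp_force: 58.7
```

```bash
python3 -c "
from h import *
go([.4805,.0055,.043],down(.073))
print(tool()[2]['ft_torque'],tool()[2]['grasp_force'])
f=grab_frame('side');a=f['color'][180:270,235:355];save({'color':cv2.resize(a,(800,600),interpolation=cv2.INTER_CUBIC)},'g2.png')"
```

```text
shift [ 0.0021 -0.0032  0.0037] turn [ 0.0015  0.0003 -0.0007] | tcp [0.4821 0.0046 0.0449] F [1.  0.3 5.4] w 0.187 t 3.65
[ 0.0594504  -0.1652271  -0.00906693] 58.68758976459503
```

View pics/g2.png

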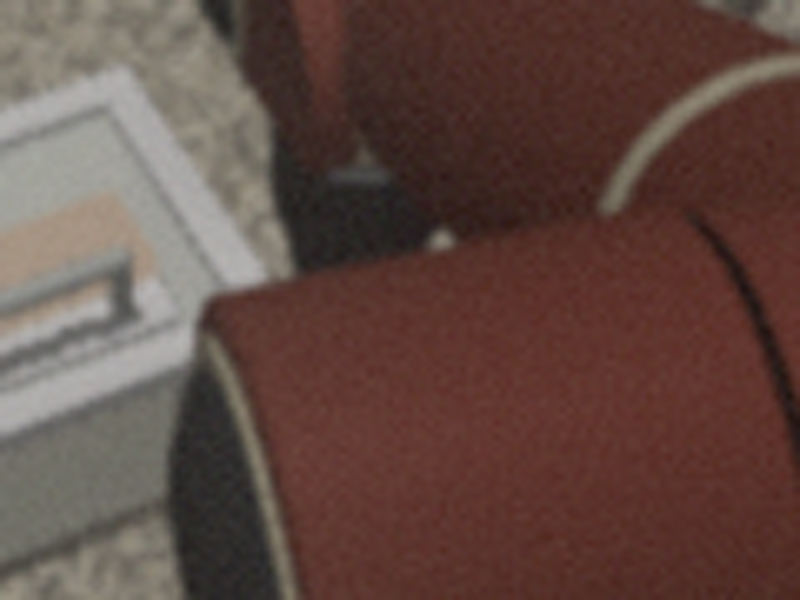

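>>> jog_arm(motion="0 0.0 0.0 -0.0025 0 0 0;0 -0.01 0 -0.0025 0 0 0;0 -0.03 0 -0.0025 0 0 0;0 -0.05 0 -0.0025 0 0 0;0 -0.06 0 -0.0025 0 0 0")

```text
time: 4.32
tool_pos: [0.4832, -0.026, 0.0449]
tool_rot: [-0.0, 0.682, 0.732, -0.0]
contact_force: [1.8, 2.9, 1.8]
gripper_width: 0.189
grasp_force: 58.6
```

```bash
python3 -c "
from h import *
go([.4805,.0055,.043],down(.073))
print(tool()[2]['ft_torque'],tool()[2]['grasp_force'])"
```

```text
shift [ 0.0632 -0.0008  0.0038] turn [-0.0003 -0.0002 -0.0013] | tcp [ 0.4832 -0.026   0.0449] F [1.8 2.9 1.8] w 0.189 t 4.33
[ 0.50208823 -0.27016257 -0.09592315] 58.638070821762085
```

>>> jog_arm(motion="0 -0.02 0 0 0 0 0;0 -0.045 0 0 0 0 0;0 -0.07 0 0 0 0 0;0 -0.095 0 0 0 0 0;0 -0.12 0 0 0 0 0")

```text
time: 4.95
tool_pos: [0.487, -0.0861, 0.0446]
tool_rot: [-0.0, 0.681, 0.732, -0.001]
contact_force: [0.5, -1.0, 0.5]
gripper_width: 0.192
grasp_force: 58.5
```

```bash
python3 -c "
from h import *
go([.4805,-.0995,.12],down(.26))
print(tool()[2]['ft_torque'],tool()[2]['grasp_force'])"
```

```text
shift [-0.0258 -0.0152 -0.1508] turn [-0.0009 -0.     -0.1254] | tcp [ 0.487  -0.0861  0.0446] F [ 0.5 -1.   0.5] w 0.192 t 4.95
[-0.06253288 -0.01396014 -0.02752588] 58.53706240653992
```

>>> jog_arm(motion="0 -0.03 0 -0.03 0 0 0;0 -0.06 0 -0.09 0 0 -0.03;0 -0.12 0 -0.11 0 0 -0.07;0 -0.2 0 -0.12 0 0 -0.11;0 -0.28 0 -0.12 0 0 -0.125")

```text
time: 5.58
tool_pos: [0.4984, -0.227, 0.1073]
tool_rot: [0.002, 0.609, 0.793, 0.0]
contact_force: [-0.1, 0.5, -1.3]
gripper_width: 0.186
grasp_force: 58.5
```

```bash
python3 -c "
from h import *
go([.4969,-.2768,.09],down(.26))"
```

```text
shift [-0.0954 -0.0287  0.0347] turn [0.0013 0.0016 0.0006] | tcp [ 0.4984 -0.227   0.1073] F [-0.1  0.5 -1.3] w 0.186 t 5.58
```

>>> jog_arm(motion="0 -0.03 -0.01 0.01 0 0 0;0 -0.06 -0.02 0.03 0 0 0;0 -0.095 -0.028 0.05 0 0 0;0 -0.095 -0.028 0.075 0 0 0;0 -0.095 -0.028 0.085 0 0 0")

```text
time: 6.2
tool_pos: [0.4955, -0.2731, 0.0607]
tool_rot: [-0.002, 0.61, 0.793, 0.0]
contact_force: [0.5, 0.8, -0.0]
gripper_width: 0.186
grasp_force: 58.5
```

```bash
python3 -c "
from h import *
go([.4969,-.2768,.026],down(.26))
f=grab_frame('top');np.savez('t3.npz',**f);w=cloud(f)
m=(w[...,2]>.06)&(w[...,2]<.1)&(np.hypot(w[...,0]-.484,w[...,1]+.2285)<.06)
P=w[m];print(m.sum());print(np.round(P[np.argsort(P[:,1])][::3],3))
for n in('lock_pin','notch','pin_rest'):
  for d in place_of('top',n)[:3]:print(n,d)
a=f['color'][195:270,320:420];save({'color':cv2.resize(a,(800,600),interpolation=cv2.INTER_CUBIC)},'g3.png')"
```

```text
shift [-0.0081  0.001   0.0693] turn [-0.0012 -0.0017 -0.0001] | tcp [ 0.4955 -0.2731  0.0607] F [ 0.5  0.8 -0. ] w 0.186 t 6.2
31
[[ 0.471 -0.27   0.073]
 [ 0.48  -0.225  0.081]
 [ 0.477 -0.218  0.081]
 [ 0.477 -0.216  0.08 ]
 [ 0.477 -0.213  0.079]
 [ 0.477 -0.209  0.082]
 [ 0.477 -0.207  0.078]
 [ 0.474 -0.203  0.081]
 [ 0.477 -0.2    0.08 ]
 [ 0.474 -0.194  0.076]
 [ 0.471 -0.191  0.076]]
lock_pin {'at': [0.481, -0.2264, 0.0766], 'p': 0.49}
notch {'at': [0.4866, -0.2311, 0.0439], 'p': 0.46}
notch {'at': [0.3756, -0.2078, 0.0404], 'p': 0.42}
pin_rest {'at': [0.4843, -0.229, 0.0011], 'p': 0.7}
pin_rest {'at': [0.3776, -0.2143, 0.0039], 'p': 0.45}
pin_rest {'at': [0.4571, 0.3739, 0.0009], 'p': 0.4}
```

View pics/g3.png

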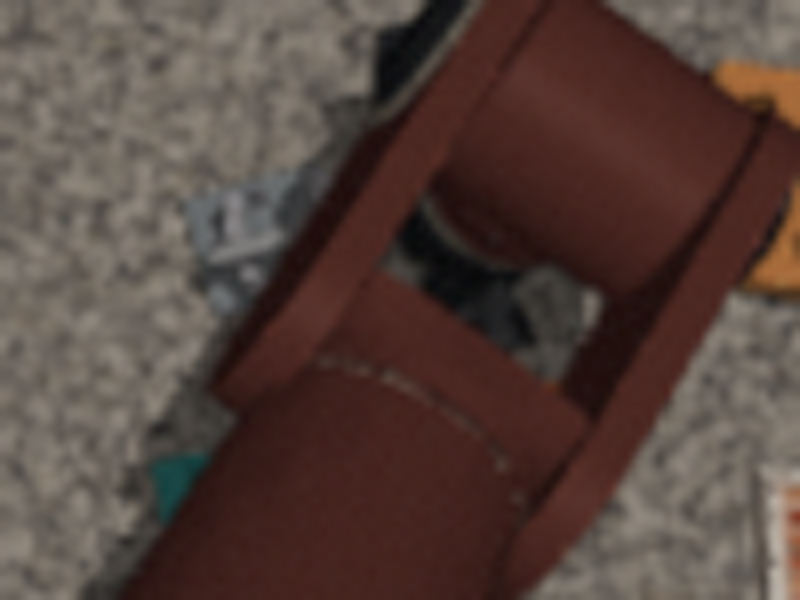

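Picture: the pin tip lies over the left V-notch at crop (215,258), in line with the rest. Now descending.

>>> jog_arm(motion="0 -0.008 0.002 0.01 0 0 0;0 -0.008 0.002 0.03 0 0 0;0 -0.008 0.002 0.045 0 0 0;0 -0.008 0.002 0.056 0 0 0;0 -0.008 0.002 0.062 0 0 0")

```text
time: 7.02
tool_pos: [0.498, -0.2776, 0.0309]
tool_rot: [-0.0, 0.61, 0.793, -0.0]
contact_force: [0.1, -0.5, -0.6]
gripper_width: 0.192
grasp_force: 58.5
```

```bash
python3 -c "
from h import *
go([.4975,-.2766,.026],down(.26))
print(tool()[2]['ft_torque'])
f=grab_frame('top');w=cloud(f)
m=(w[...,2]>.044)&(w[...,2]<.1)&(np.hypot(w[...,0]-.484,w[...,1]+.2285)<.06)
P=w[m];print(m.sum());print(np.round(P[np.argsort(P[:,1])][::4],3))
a=f['color'][205:250,325:385];save({'color':cv2.resize(a,(800,600),interpolation=cv2.INTER_CUBIC)},'g4.png')"
```

```text
shift [ 0.0022 -0.0005  0.0097] turn [-0.0004 -0.0004 -0.0003] | tcp [ 0.498  -0.2776  0.0309] F [ 0.1 -0.5 -0.6] w 0.192 t 7.03
[ 0.02251417  0.02273999 -0.02628698]
66
[[ 0.461 -0.283  0.086]
 [ 0.468 -0.276  0.075]
 [ 0.505 -0.244  0.048]
 [ 0.499 -0.238  0.045]
 [ 0.479 -0.228  0.046]
 [ 0.479 -0.224  0.05 ]
 [ 0.476 -0.218  0.047]
 [ 0.479 -0.215  0.047]
 [ 0.46  -0.214  0.05 ]
 [ 0.483 -0.212  0.048]
 [ 0.463 -0.21   0.053]
 [ 0.476 -0.208  0.047]
 [ 0.494 -0.206  0.062]
 [ 0.495 -0.205  0.051]
 [ 0.492 -0.205  0.053]
 [ 0.495 -0.202  0.051]
 [ 0.473 -0.198  0.05 ]]
```

View pics/g4.png

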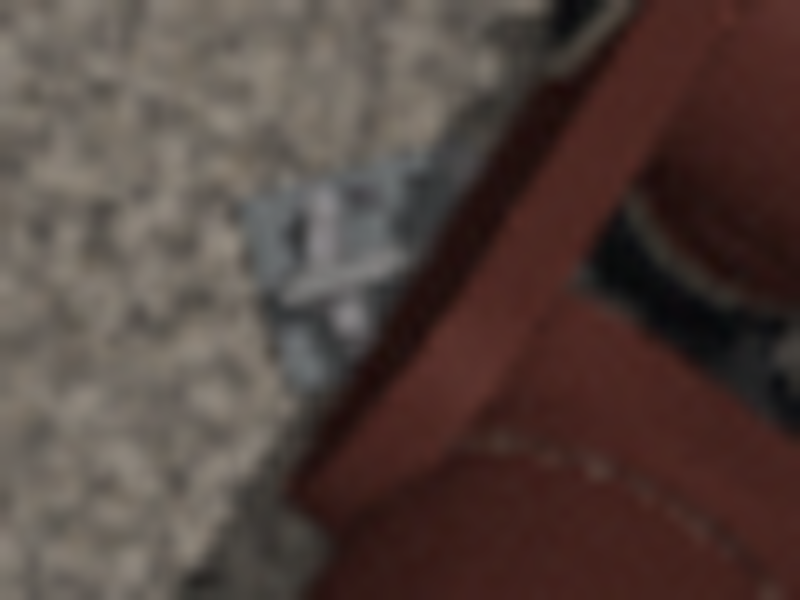

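The pin runs between the arms of the visible V (crop about (335,280)). Lowering until contact.

>>> jog_arm(motion="0 0 0 0.002 0 0 0;0 0 0 0.004 0 0 0;0 0 0 0.006 0 0 0;0 0 0 0.008 0 0 0;0 0 0 0.008 0 0 0")

```text
time: 7.7
tool_pos: [0.4991, -0.278, 0.0284]
tool_rot: [0.001, 0.61, 0.793, 0.0]
contact_force: [1.6, 1.6, 4.4]
gripper_width: 0.189
grasp_force: 59.0
```

```bash
python3 -c "
from h import *
go([.498,-.2776,.026],down(.26))
print(tool()[2]['ft_torque'])"
```

```text
shift [ 0.0014 -0.0019  0.0047] turn [ 0.0009  0.0006 -0.0004] | tcp [ 0.4991 -0.278   0.0284] F [1.6 1.6 4.4] w 0.189 t 7.7
[ 0.32724819 -0.14616373 -0.06343525]
```

>>> jog_arm(motion="0 0 0 0.001 0 0 0;5 0 0 0.001 0 0 0;15 0 0 0.001 0 0 0;25 0 0 0.001 0 0 0;35 0 0 0.001 0 0 0")

```text
time: 8.32
tool_pos: [0.4976, -0.2775, 0.0262]
tool_rot: [-0.001, 0.61, 0.793, -0.0]
contact_force: [0.1, -0.2, 0.1]
gripper_width: 0.349
grasp_force: 0.0
```

```bash
python3 -c "
from h import *
go([.498,-.2776,.14],down(.26))"
```

```text
shift [-1.000e-04  5.000e-04 -2.275e-01] turn [-0.0009 -0.0006 -0.0003] | tcp [ 0.4976 -0.2775  0.0262] F [ 0.1 -0.2  0.1] w 0.349 t 8.32
```

>>> jog_arm(motion="50 0 0 0 0 0 0;50 0 0 -0.03 0 0 0;50 0 0 -0.1 0 0 0;50 0 0 -0.22 0 0 0;50 0 0 -0.34 0 0 0")

```text
time: 8.95
tool_pos: [0.498, -0.2776, 0.1996]
tool_rot: [0.0, 0.61, 0.793, -0.0]
contact_force: [0.4, -0.6, -0.3]
gripper_width: 0.499
grasp_force: 0.0
```

```bash
python3 -c "
from h import *
go([.5255,.1405,.20],down(.073))"
```

```text
shift [ 0.7942  0.2677 -0.0011] turn [1.000e-04 2.000e-04 1.243e-01] | tcp [ 0.498  -0.2776  0.1996] F [ 0.4 -0.6 -0.3] w 0.499 t 8.95
```

>>> jog_arm(motion="50 0.08 0.027 0 0 0 0.02;50 0.2 0.067 0 0 0 0.04;50 0.32 0.108 0 0 0 0.06;50 0.44 0.148 0 0 0 0.08;50 0.55 0.185 0 0 0 0.1")

```text
time: 9.57
tool_pos: [0.5172, 0.0136, 0.1985]
tool_rot: [0.001, 0.668, 0.744, 0.001]
contact_force: [1.3, -0.1, -0.2]
gripper_width: 0.501
grasp_force: 0.0
```

```bash
python3 -c "
from h import *
go([.5255,.1405,.16],down(.073))
f=grab_frame('top');w=cloud(f)
print(place_of('top','lock_pin')[:2])
hsv=cv2.cvtColor(f['color'],cv2.COLOR_RGB2HSV);red=((hsv[...,0]<6)|(hsv[...,0]>172))&(hsv[...,1]>150)
m=red&(np.hypot(w[...,0]-.497,w[...,1]+.277)<.05)&(w[...,2]<.1);print(m.sum(),np.round(w[m].mean(0),4))
a=f['color'][205:259,325:397];save({'color':cv2.resize(a,(800,600),interpolation=cv2.INTER_CUBIC)},'g5.png')"
```

```text
shift [0.2505 0.0439 0.0769] turn [0.0014 0.0004 0.0236] | tcp [0.5172 0.0136 0.1985] F [ 1.3 -0.1 -0.2] w 0.501 t 9.57
[{'at': [0.485, -0.2304, 0.0461], 'p': 0.47}]
36 [ 0.4972 -0.2765  0.0509]
```

View pics/g5.png

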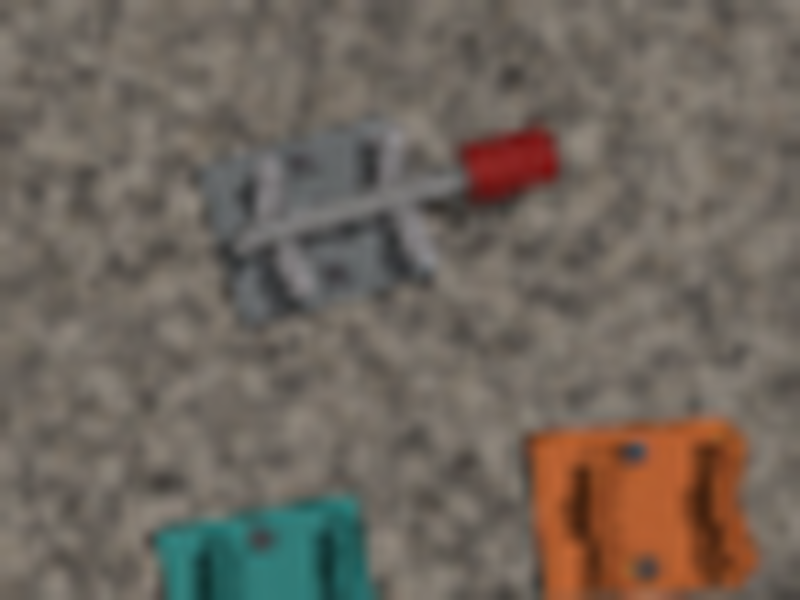

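Pin lies in both notches (crop (270,232) and (395,195)), its head at (510,163). Now to the handle.

>>> jog_arm(motion="50 0.06 0.01 0 0 0 0.006;50 0.14 0.025 0 0 0 0.012;50 0.21 0.037 0.0 0 0 0.018;50 0.25 0.044 0.03 0 0 0.024;50 0.25 0.044 0.077 0 0 0.024")

```text
time: 10.3
tool_pos: [0.5265, 0.1391, 0.1602]
tool_rot: [0.001, 0.68, 0.733, 0.001]
contact_force: [0.1, -0.4, -0.9]
gripper_width: 0.5
grasp_force: 0.0
```

```bash
python3 -c "
from h import *
go([.5255,.1405,.109],down(.073))
for n in ('side','top'): grab_frame(n);print(place_of(n,'lid_handle')[:1])"
```

```text
shift [ 0.003  -0.0022  0.1024] turn [0.0024 0.     0.0015] | tcp [0.5265 0.1391 0.1602] F [ 0.1 -0.4 -0.9] w 0.5 t 10.3
[{'at': [0.5273, 0.1366, 0.1244], 'p': 0.62}]
[{'at': [0.5257, 0.1371, 0.1214], 'p': 0.7}]
```

>>> jog_arm(motion="50 0 -0.001 0.03 0 0 0;50 0 -0.001 0.06 0 0 0;50 0 -0.001 0.085 0 0 0;50 0 -0.001 0.1 0 0 0;50 0 -0.001 0.102 0 0 0")

```text
time: 11.12
tool_pos: [0.5244, 0.1383, 0.1066]
tool_rot: [-0.001, 0.681, 0.733, -0.001]
contact_force: [-0.0, -0.4, 0.6]
gripper_width: 0.503
grasp_force: 0.0
```

>>> jog_arm(motion="40 0 0 0 0 0 0;30 0 0 0 0 0 0;20 0 0 0 0 0 0;10 0 0 0 0 0 0;0 0 0 0 0 0 0")

```text
time: 11.75
tool_pos: [0.5278, 0.1386, 0.1085]
tool_rot: [0.003, 0.681, 0.733, 0.003]
contact_force: [10.0, 1.1, -5.2]
gripper_width: 0.118
grasp_force: 58.4
```

>>> jog_arm(motion="0 0 0 0 0 0 0;0 0 0 0 0 0 0;0 0 0 0 0 0 0;0 0 0 0 0 0 0;0 0 0 0 0 0 0")

```text
time: 12.38
tool_pos: [0.5278, 0.1386, 0.1084]
tool_rot: [0.003, 0.681, 0.733, 0.003]
contact_force: [9.4, 1.6, -5.0]
gripper_width: 0.117
grasp_force: 58.4
```

```bash
python3 -c "
from h import *
go([.5255,.1405,.109],down(.073))
print(tool()[2]['ft_torque'])"
```

```text
shift [ 0.0042 -0.0043 -0.0012] turn [ 0.0054 -0.0003  0.0001] | tcp [0.5278 0.1386 0.1084] F [ 9.4  1.6 -5. ] w 0.117 t 12.38
[ 0.16747753 -1.39442495 -0.02381254]
```

>>> jog_arm(motion="0 0 0.004 0 0 0 0;0 0 0.0043 -0.0014 0.0033 0 0;0 0 0.0046 -0.0028 0.0067 0 0;0 0 0.0049 -0.0042 0.01 0 0;0 0 0.0052 -0.0057 0.0133 0 0")

```text
time: 13.0
tool_pos: [0.5277, 0.1386, 0.1094]
tool_rot: [-0.007, 0.681, 0.733, -0.007]
contact_force: [6.7, 1.0, -8.6]
gripper_width: 0.116
grasp_force: 58.3
```

```bash
python3 -c "
from h import *
go([.5255,.1405,.109],down(.073))
p,r,s=tool();print(s['ft_torque'],(down(.073).inv()*r).as_rotvec())"
```

```text
shift [ 0.0042 -0.004   0.0009] turn [-0.0127 -0.0001  0.0003] | tcp [0.5277 0.1386 0.1094] F [ 6.7  1.  -8.6] w 0.116 t 13.0
[ 0.18917737 -1.14827689 -0.02888133] [ 0.01909964  0.00020516 -0.00038292]
```

>>> jog_arm(motion="0 0 0.001 -0.001 0.0017 0 0;0 0 0.0015 -0.002 0.0035 0 0;0 0 0.002 -0.003 0.005 0 0;0 0 0.0025 -0.004 0.0067 0 0;0 0 0.003 -0.005 0.0067 0 0")

```text
time: 13.62
tool_pos: [0.5277, 0.1386, 0.1101]
tool_rot: [-0.011, 0.681, 0.732, -0.012]
contact_force: [4.8, 0.6, -10.7]
gripper_width: 0.11
grasp_force: 58.3
```

```bash
python3 -c "
from h import *
p,r,s=tool();print(s['ft_torque'],(down(.073).inv()*r).as_rotvec())"
```

```text
[ 0.24140421 -0.9512062  -0.02319279] [ 0.03288673  0.00012328 -0.00041753]
```

>>> jog_arm(motion="0 0 0.0005 -0.001 0.0017 0 0;0 0 0.001 -0.002 0.0033 0 0;0 0 0.0015 -0.003 0.0033 0 0;0 0 0.002 -0.004 0.0033 0 0;0 0 0.002 -0.005 0.0033 0 0")

```text
time: 14.25
tool_pos: [0.528, 0.1386, 0.1114]
tool_rot: [-0.013, 0.681, 0.732, -0.014]
contact_force: [7.0, 0.7, -16.2]
gripper_width: 0.116
grasp_force: 58.3
```

```bash
python3 -c "
from h import *
p,r,s=tool();print(s['ft_torque'],(down(.073).inv()*r).as_rotvec())"
```

```text
[ 0.19106055 -1.10758708 -0.07701669] [ 3.95624487e-02  8.91703363e-05 -4.37332290e-04]
```

>>> jog_arm(motion="0 0 0.0002 -0.0006 0 0 0;0 0 0.0003 -0.0012 0 0 0;0 0 0.0004 -0.0018 0 0 0;0 0 0.0005 -0.0024 0 0 0;0 0 0.0005 -0.003 0 0 0")

```text
time: 14.88
tool_pos: [0.5294, 0.1387, 0.1149]
tool_rot: [-0.013, 0.681, 0.732, -0.014]
contact_force: [4.4, 0.7, -5.7]
gripper_width: 0.114
grasp_force: 59.5
```

```bash
python3 -c "
from h import *
p,r,s=tool();print(s['ft_torque'],(down(.073).inv()*r).as_rotvec())"
```

```text
[ 0.17504884 -0.53956521  0.00058443] [ 3.75913049e-02  6.10892523e-05 -4.66444519e-04]
```

>>> jog_arm(motion="0 0 0.0015 -0.002 0.005 0 0;0 0 0.0025 -0.004 0.01 0 0;0 0 0.0035 -0.006 0.015 0 0;0 0 0.004 -0.008 0.02 0 0;0 0 0.0045 -0.01 0.025 0 0")

```text
time: 15.5
tool_pos: [0.5316, 0.1389, 0.1216]
tool_rot: [-0.026, 0.68, 0.732, -0.028]
contact_force: [-5.9, -0.2, -1.4]
gripper_width: 0.115
grasp_force: 59.8
```

>>> jog_arm(motion="0 0 0.0005 -0.002 0.005 0 0;0 0 0.001 -0.004 0.01 0 0;0 0 0.0015 -0.006 0.014 0 0;0 0 0.002 -0.008 0.018 0 0;0 0 0.002 -0.008 0.018 0 0")

```text
time: 16.12
tool_pos: [0.5329, 0.1389, 0.1256]
tool_rot: [-0.035, 0.68, 0.732, -0.038]
contact_force: [-5.8, -0.5, -1.5]
gripper_width: 0.119
grasp_force: 59.9
```

```bash
cat > lid.py <<'E'
from h import *
p,r,s=tool();print(np.round(p,4),s['ft_torque'],(down(.073).inv()*r).as_rotvec())
c_,s_=np.cos(.073),np.sin(.073)
for n in('side','top'):
    def prof(f):
        w=cloud(f);q=(w-[.5765,.134,0])@np.array([[c_,-s_,0],[s_,c_,0],[0,0,1]])
        m=(abs(abs(q[...,1])-.088)<.012)&(abs(q[...,0])<.095)&(q[...,2]>.08)&(q[...,2]<.135)
        return q[m]
    a=prof(dict(np.load(n+'0.npz')));b=prof(grab_frame(n))
    for lo in(-.09,-.06,-.03,0,.03):
        g=lambda k:k[(k[:,0]>lo)&(k[:,0]<lo+.03)]
        print(n,lo,len(g(b)),round(np.median(g(b)[:,2])-np.median(g(a)[:,2]),4),'expect.11',round((.092-lo-.015)*.11,4))
E
python3 lid.py
```

```text
[0.5329 0.1389 0.1256] [-0.07913894  1.00820143  0.01791847] [ 0.10323212 -0.00018095 -0.00064341]
side -0.09 122 0.0203 expect.11 0.0184
side -0.06 111 0.0169 expect.11 0.0151
side -0.03 113 0.0134 expect.11 0.0118
side 0 107 0.01 expect.11 0.0085
side 0.03 101 0.0062 expect.11 0.0052
top -0.09 70 0.02 expect.11 0.0184
top -0.06 74 0.0153 expect.11 0.0151
top -0.03 69 0.0127 expect.11 0.0118
top 0 71 0.009 expect.11 0.0085
top 0.03 68 0.0057 expect.11 0.0052
```

>>> jog_arm(motion="0 0 -0.001 0.0006 0 0 0;0 0 -0.0015 0.0012 0 0 0;0 0 -0.002 0.0022 0 0 0;0 0 -0.002 0.0022 0 0 0;0 0 -0.002 0.0022 0 0 0")

```text
time: 16.85
tool_pos: [0.5326, 0.1389, 0.1248]
tool_rot: [-0.034, 0.68, 0.732, -0.037]
contact_force: [-5.7, 0.1, -0.9]
gripper_width: 0.116
grasp_force: 59.9
```

>>> jog_arm(motion="0 0 0 0 0 0 0;0 0 0 0 0 0 0;0 0 0 0 0 0 0;0 0 0 0 0 0 0;0 0 0 0 0 0 0")

```text
time: 17.48
tool_pos: [0.5326, 0.1389, 0.1247]
tool_rot: [-0.034, 0.68, 0.732, -0.037]
contact_force: [-5.4, -0.4, -1.7]
gripper_width: 0.115
grasp_force: 59.9
```

```bash
python3 lid.py; python3 -c "
from h import *
f=grab_frame('top');[print(n,place_of('top',n)[:1]) for n in('lock_pin','bottle_green','vial_red','slide_box')]
save(f,'end.png')"
```

```text
[0.5326 0.1389 0.1247] [-0.05473637  0.83931064 -0.02347843] [ 1.00657834e-01 -4.67067952e-05 -6.05089446e-04]
side -0.09 120 0.0195 expect.11 0.0184
side -0.06 116 0.0163 expect.11 0.0151
side -0.03 111 0.013 expect.11 0.0118
side 0 108 0.0097 expect.11 0.0085
side 0.03 96 0.0059 expect.11 0.0052
top -0.09 71 0.0184 expect.11 0.0184
top -0.06 74 0.016 expect.11 0.0151
top -0.03 69 0.0117 expect.11 0.0118
top 0 69 0.0093 expect.11 0.0085
top 0.03 68 0.0044 expect.11 0.0052
lock_pin [{'at': [0.4823, -0.2358, 0.0439], 'p': 0.63}]
bottle_green [{'at': [0.5785, 0.3547, -0.0008], 'p': 0.79}]
vial_red [{'at': [0.4571, 0.3714, 0.002], 'p': 0.44}]
slide_box [{'at': [0.6663, -0.1159, 0.0022], 'p': 0.95}]
```

View pics/end.png

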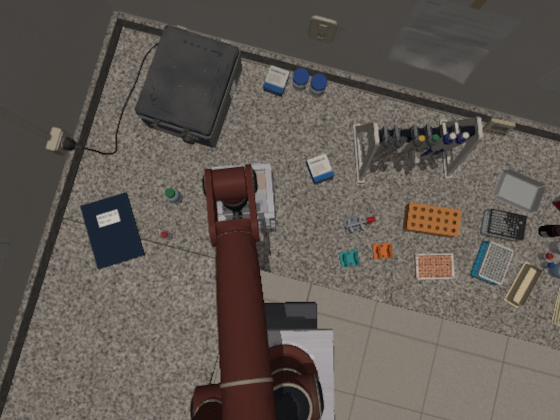

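The pin lies in the rest at (360,222). The bottle (171,194), vial (165,235) and carton (320,168) haven't moved. The lid is held about 2 cm up and still, so I'm handing in.

```bash
python3 -c "
from plant import *
print(job_done())"
```

```text
the job is handed in; nothing more can be done
None
```

The job is handed in: the pin lies in both notches of the grey rest, placed with the lid shut. The lid is free of its seal and held still by the handle, front edge about 2 cm up by the depth images. The bottle, vial and carton haven't moved.

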